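Take a pellet die apart into its fitted holders

TASK

The pressing is done: take the pellet die apart from the top down and set each of its four parts (plunger, brass stop ring, die body, dark base) fully home and upright in the holder whose recess fits it. Lower the heavy die body and base into their holders gently, never dropping them, and leave the weighing boat with the next sample where it stands.

Things in the scene. Friction and masses are not known exactly. Their poses are not given: they have to be found in the camera images.
- plunger: Plunger, bright steel, top of the stack, 0.12 kg: round stem 15 mm across, 46 mm long, under a knurled round head 26 mm across, 14 mm high. At the start the stem hangs in the bore of ring and body (1.5 mm play or more) and the head rests on the ring; pull it straight up 60 mm to free it. Origin: centre of the stem's lower end; z up along the stem; head from z = 46 to 60 mm.
- stop_ring: Brass stop ring, 38 mm outside diameter, 19 mm bore, 16 mm high, 0.09 kg; lies loose on top of the die body, round the plunger's stem. Origin: centre of its underside; z up.
- die_body: Die body, bright steel cylinder 52 mm in diameter and 46 mm high with a bore of 18 mm right through and a shallow groove round its foot, 0.5 kg; it stands on the base, whose spigot enters the bore by 8 mm. Origin: centre of its underside; z up.
- die_base: Base of the die, dark steel disc 68 mm in diameter and 22 mm high with a spigot 15 mm in diameter and 8 mm high in the middle of its top, 0.45 kg; it carries the whole stack (98 mm tall) and stands loose on the worktop. Origin: centre of its underside; z up.
- holder_plunger: Plunger's holder: the tallest and narrowest black round plastic holder, 58 mm across and 46 mm high, with an upright hole 19 mm across and 40 mm deep, mouth flared to 25 mm over the top 3 mm. The stem's end stands on the hole's floor at z = 6 mm, so the head stays 6 mm clear of the holder. Fixed. Origin: centre of its underside; z up.
- holder_ring: Stop ring's holder: black round plastic holder 72 mm in diameter and 14 mm high with a round recess 44 mm in diameter and 6 mm deep (floor at z = 8 mm, lined with blue felt), mouth flared to 50 mm over the top 3 mm. Fixed. Origin: centre of its underside; z up.
- holder_body: Die body's holder: black round plastic holder 84 mm in diameter and 20 mm high with a round recess 58 mm in diameter and 12 mm deep (floor at z = 8 mm, lined with blue felt), mouth flared to 64 mm over the top 3 mm. Fixed. Origin: centre of its underside; z up.
- holder_base: Base's holder: the widest black round plastic holder, 100 mm across and 14 mm high, recess 74 mm across and 7 mm deep (floor at z = 7 mm, lined with blue felt), mouth flared to 80 mm over the top 3 mm. Fixed. Origin: centre of its underside; z up. Grip the base at least 9 mm above its underside, so that the fingertips clear the holder's rim.
- weigh_boat: White square plastic weighing boat with a heap of powder, 83 x 83 mm and 20 mm high, loose; to be left alone. Origin: centre of its underside; z up.
Things that resemble listed ones, but are neither listed nor needed, are in the scene too. Leave any orange look-alike of the holder_ring alone.

How it is judged:
At the end, for the whole second after the job is handed in: Plunger, stop ring, die body and die base each stand in their own holder: axis within 8 mm of the holder's axis, underside within 3 mm of the recess floor's height, leaning less than 0.15 rad, released and at rest (horizontal distance between plunger and holder_plunger below 0.008 m and z of plunger in the frame of holder_plunger between 0.003 and 0.009 m and angle between each of plunger, stop_ring, die_body, die_base's own z axis and vertical below 0.15 rad and linear speed of each of plunger, stop_ring, die_body, die_base below 0.02 m/s and angular speed of each of plunger, stop_ring, die_body, die_base below 0.2 rad/s and contact force between the fingers and plunger below 0.1 N and horizontal distance between stop_ring and holder_ring below 0.008 m and z of stop_ring in the frame of holder_ring between 0.005 and 0.011 m and contact force between the fingers and stop_ring below 0.1 N and horizontal distance between die_body and holder_body below 0.008 m and z of die_body in the frame of holder_body between 0.005 and 0.011 m and contact force between the fingers and die_body below 0.1 N and horizontal distance between die_base and holder_base below 0.008 m and z of die_base in the frame of holder_base between 0.004 and 0.01 m and contact force between the fingers and die_base below 0.1 N); the robot touches nothing.
It fails at once if the weighing boat is shifted by more than 15 mm (distance of weigh_boat from where it was at the start of the episode above 0.015 m).
It fails at once if the die body is dropped or rammed into its holder (more than 80 N between them) (contact force between die_body and holder_body above 80 N).
It fails at once if the die base is dropped or rammed into its holder (more than 80 N between them) (contact force between die_base and holder_base above 80 N).
It also fails if it takes over 128 s, if anything falls off the work surface, if the arm or the gripper's body presses on something with over 40 N, if the wrist force passes 120 N, or if a joint passes its speed limit or range.

ROBOT

A 7-joint arm with a two-finger parallel gripper is mounted at the origin on a cart in front of the work surface, level with it; the furniture and walls round the work are solid. World frame = base frame: x ahead of the robot, y to its left, z up, the work surface at z = 0. Lengths are in m, angles in rad, forces in N, time in s.
With the tool pointing down it reaches from about 0.425 to 0.925 m from the base axis. Payload 6.8 kg.
Tool frame: the origin (TCP) lies on the centre line of the jaws, within the pads' length; the fingertips stand 19 mm ahead of it and the grasp point (between the pads) is the TCP (tcp_to_tips is the distance from the TCP to the fingertips, in m); x points along the fingers, y is the direction in which the jaws open and shut, and the axes are right-handed (so a half turn about x gives the same grasp; the last joint's range is limited). The gripper opens to 85 mm and grips with 20 to 120 N. Pads are 22 mm wide; open, the fingers measure 114 mm over their backs; the gripper's body (76 mm by 85 mm) begins 54 mm behind the grasp point. The pads swing forward as they close: fully open they stand 13 mm farther back than shut.
Start: joints at [1.169, 0.477, 0.022, 1.555, -0.011, 1.109, -0.083], TCP at [0.195, -0.646, 0.25] pointing down, gripper open.
Joint ranges: [-2.96, 2.96], [-0.34, 2.1], [-1.41, 1.46], [0.24, 2.44], [-1.37, 4.51], [0.17, 1.92], [-2.96, 2.96]. Speed limits (rad/s): [2.39, 2.39, 3.14, 3.14, 3.14, 3.14, 3.14].

INTERFACE

Orientations are given as a unit quaternion [w, x, y, z].
In Python, from station import get_obs, read_camera, hand_in, spot_in, cut_out, tcp_to_tips gives the robot as it stands.
- The arm moves only by the shell command python3 -m jog 'ROWS' [FORCE]. ROWS is JSON, a list of rows, each an object of numbers: "gripper": the closure, from 0 (fully open) to 1 (shut); "dx", "dy", "dz": the shift along the world's x, y, z in m; "rx", "ry", "rz": the turn, a rotation vector about the world's x, y, z in degrees. In form: [{"gripper": .., "dx": .., "dy": .., "dz": .., "rx": .., "ry": .., "rz": ..}, ...]. A call has 1 to 10 rows; each row is the pose to reach, as a shift and turn from the pose commanded when the call began; what a row does not reach only later rows make up. A row lasts 1/10 s, in which the tool goes at most 50 mm and 8.59 degrees, less where a joint would pass 70% of its speed; a pose out of reach is approached as far as the arm can. A call with a gripper value outside its range is refused whole. The fingers move at their own pace and stop on an object; FORCE is the grip in N (left out, the last holds). Time passes only in rows, so rows that repeat a pose let the fingers close. It gives the time, the measured TCP pose, the force and the opening at its end, in the units of the state.
- get_obs(): the state, without advancing time (a new reading comes with each control period).
- read_camera(name): name is "side" or "top" or "wrist"; returns a dict with "pixels" (384x512x3 uint8, blue, green, red), "range_z" (384x512 float32, m along the optical axis (not along the pixel's ray), 0 where there is no reading), "camera_matrix" (3x3 intrinsics, pixels), "cam_to_world" (4x4, takes a point from camera to world coordinates). Camera axes: x right, y down, z forward; pixel columns grow to the right and rows downward; lengths in m; the calibration is good to about 2 mm. A picture is of the moment at which its call begins.
- hand_in(): hands the job in, once; it reports no verdict.
Trained networks look in the newest picture that a camera, given by its name, has taken for a name from the list of things; names that differ only in an ending like _2 or _b are one class to them, and where a whole thing is asked for, a point or a joint stands for the part that bears it (a point fixed in the world has none). Each returns a list of dicts, best first, with "conf" (0 to 1); they miss things now and then, are a little off and sometimes report something else, mostly with a low value. They report only what shows in the picture. A call takes as long as a camera call. They do not tell look-alikes from the thing itself.
- spot_in(camera, label): "box" ([centre column, centre row, width, height] in pixels, round what is visible of it).
- cut_out(camera, label): "mask" (384x512 bool, what is visible of it) and "box" ([centre column, centre row, width, height] in pixels, round what is visible of it).
The state is a dict: "t": time; "q": joint angles; "joint_vel": joint speeds; "joint_torque": joint torques, N m; "eef_pos": TCP position; "tool_rot": TCP orientation; "contact_force": force on the tool from outside, world axes, zero at the start; "torque": the same for the moment, N m; "gripper_width": opening from 0.0 (shut) to 1.0 (fully open).
Only numpy, scipy, OpenCV 4.12 (cv2) and the standard library are available. Lean on these libraries where they do the work, as an engineer would, in place of code of your own. Each camera call takes 0.05 s, during which the arm holds its last target. There are 200 camera calls.

## Working session

There is one attempt and no reset: what is moved stays moved. The work goes in short steps, Python scripts to look and compute and a shell command to move; the robot and the scene stay as the last step left them, time stands still between calls to the robot, and variables do not carry over. Pictures are saved under pics/ and viewed, about 12 in all and at most 16, crops included, and the job is handed in when it is done.

```bash
mkdir -p pics; cat > h.py <<'E'
import numpy as np, cv2
from station import *
def cloud(c):
    z=c["range_z"];K=c["camera_matrix"];v,u=np.mgrid[:384,:512]
    P=np.stack([(u-K[0,2])/K[0,0]*z,(v-K[1,2])/K[1,1]*z,z,np.ones_like(z)],-1)@np.array(c["cam_to_world"]).T
    P=P[...,:3].copy();P[z<=0]=np.nan;return P
E
python3 - <<'E'
from h import *
o=get_obs();print(o["t"],o["eef_pos"],o["tool_rot"],o["gripper_width"])
ims=[]
for n in ["top","side"]:
    c=read_camera(n);im=c["pixels"].copy();P=cloud(c);print(n,np.round(c["cam_to_world"],3).tolist(), c["camera_matrix"][0,0])
    for l in ["plunger","stop_ring","die_body","die_base","holder_plunger","holder_ring","holder_body","holder_base","weigh_boat"]:
        for d in cut_out(n,l)[:3]:
            if d["conf"]<.2: continue
            p=P[d["mask"]];p=p[~np.isnan(p[:,0])]
            if len(p)==0: continue
            zt=np.percentile(p[:,2],95);q=p[p[:,2]>zt-.004]
            print(l,round(d["conf"],2),np.round(d["box"]).astype(int),"top z",round(zt,4),"mid",np.round((q.max(0)+q.min(0))[:2]/2,4),"ext",np.round(np.ptp(q,axis=0)[:2],3))
    cv2.imwrite(f"pics/{n}0.png",im)
E
```

```text
0.0 [ 0.19527669 -0.64551907  0.24926589] [-0.10281553 -0.69933966 -0.10417372  0.69964337] 1.000755321752888
top [[-0.013, -0.984, 0.178, 0.224], [-1.0, 0.015, 0.009, 0.095], [-0.011, -0.178, -0.984, 1.477], [0.0, 0.0, 0.0, 1.0]] 456.8798704732362
plunger 0.58 [357 213  10   6] top z 0.1021 mid [ 0.3962 -0.2037] ext [0.022 0.021]
holder_plunger 0.73 [198 216  17  21] top z 0.0493 mid [0.4055 0.2792] ext [0.052 0.054]
holder_plunger 0.32 [314 181  29  24] top z 0.0218 mid [ 0.5133 -0.086 ] ext [0.085 0.087]
holder_plunger 0.31 [349 216  15  26] top z 0.0262 mid [ 0.395  -0.1965] ext [0.064 0.053]
holder_ring 0.94 [231 239  22  24] top z 0.017 mid [0.3282 0.1836] ext [0.07  0.067]
holder_ring 0.81 [216 165  25  26] top z 0.0168 mid [0.5779 0.2268] ext [0.067 0.066]
holder_ring 0.78 [155 212  24  27] top z 0.0172 mid [0.4252 0.4307] ext [0.066 0.071]
holder_body 0.9 [270 205  25  28] top z 0.0229 mid [0.4366 0.0588] ext [0.082 0.078]
holder_base 0.87 [350 154  30  27] top z 0.0168 mid [ 0.6078 -0.21  ] ext [0.096 0.097]
weigh_boat 0.73 [315 180  27  26] top z 0.0218 mid [ 0.5133 -0.086
[... 411 characters left out ...]
66 0.046]
holder_plunger 0.85 [223 180  17  21] top z 0.048 mid [0.4049 0.2782] ext [0.054 0.057]
holder_ring 0.85 [199 203  22  15] top z 0.0161 mid [0.3277 0.1846] ext [0.07  0.074]
holder_ring 0.68 [221 178  15  15] top z 0.0479 mid [0.4053 0.2777] ext [0.05  0.056]
holder_ring 0.64 [281 187  22  11] top z 0.0164 mid [0.578 0.231] ext [0.067 0.074]
holder_body 0.59 [246 219  26  21] top z 0.0217 mid [0.4373 0.0609] ext [0.079 0.083]
holder_base 0.62 [340 276  47  30] top z 0.0159 mid [ 0.6078 -0.2099] ext [0.099 0.098]
holder_base 0.53 [222 180  15  20] top z 0.0479 mid [0.4049 0.2782] ext [0.054 0.057]
weigh_boat 0.97 [282 242  38  23] top z 0.0213 mid [ 0.5137 -0.0826] ext [0.087 0.088]
```

```bash
python3 - <<'E'
import cv2
a=cv2.imread("pics/top0.png")[130:270,130:390];b=cv2.imread("pics/side0.png")[150:320,160:400]
a=cv2.resize(a,(780,420),interpolation=3);cv2.imwrite("pics/a.png",a)
cv2.imwrite("pics/b.png",cv2.resize(b,(780,552),interpolation=3))
E
```

```text
(no output)
```

View pics/a.png

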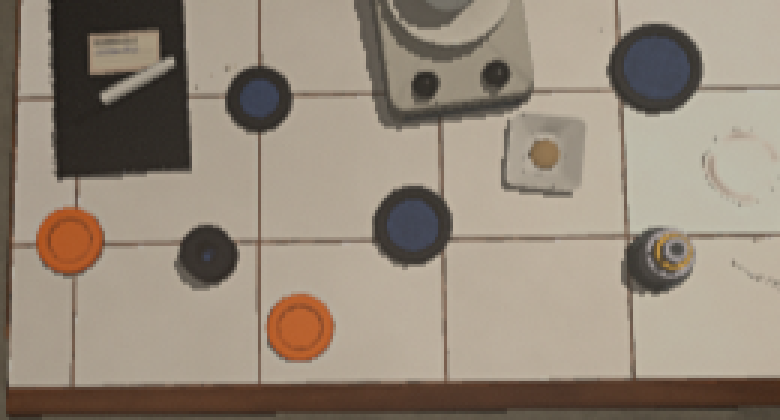

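View pics/b.png

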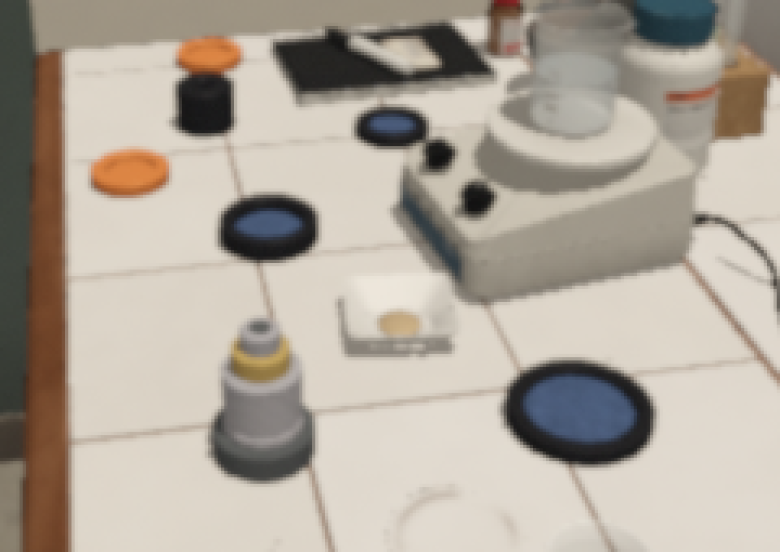

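```bash
python3 -c "
from station import *
print(tcp_to_tips)"
python3 -m jog '[{"gripper":0,"dx":0.02,"dy":0.045},{"dx":0.04,"dy":0.09},{"dx":0.06,"dy":0.135},{"dx":0.08,"dy":0.18},{"dx":0.1,"dy":0.225},{"dx":0.12,"dy":0.27},{"dx":0.14,"dy":0.31},{"dx":0.16,"dy":0.35},{"dx":0.18,"dy":0.395},{"dx":0.2,"dy":0.438}]' 30
python3 -m jog '[{"dz":0}]'
python3 - <<'E'
from h import *
c=read_camera("wrist");cv2.imwrite("pics/w1.png",c["pixels"]);P=cloud(c)
o=get_obs();print(o["t"],o["eef_pos"],o["contact_force"])
print(np.round(c["cam_to_world"],3))
v=P.reshape(-1,3);v=v[~np.isnan(v[:,0])]
for a,b in [(.092,.104),(.08,.09),(.064,.074),(.018,.026)]:
    s=(v[:,2]>a)&(v[:,2]<b)&(np.hypot(v[:,0]-.395,v[:,1]+.207)<.05);q=v[s]
    print(a,len(q), np.round(np.percentile(q,[1,99],axis=0),4).tolist() if len(q) else "")
for l in ["plunger","stop_ring","die_body","die_base"]:
    for d in cut_out("wrist",l)[:1]:
        p=P[d["mask"]];print(l,round(d["conf"],2),np.round(d["box"]),np.round(np.nanmedian(p,0),4))
E
```

```text
0.019
1.05 [ 0.19549189 -0.64608664  0.2502902 ] [ 0.48084769 -0.49803342 -0.09776491]
[[ 0.291 -0.905 -0.311  0.276]
 [-0.957 -0.275 -0.094 -0.622]
 [-0.     0.325 -0.946  0.374]
 [ 0.     0.     0.     1.   ]]
0.092 0 
0.08 0 
0.064 0 
0.018 0 $[0]: bad value
$[0]: bad value
```

View pics/w1.png

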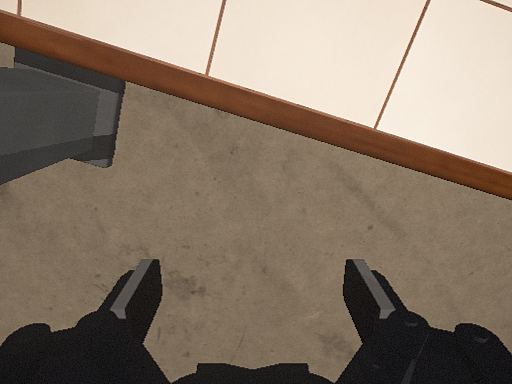

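The picture shows only the floor and table edge: the move was refused, since rows evidently need all seven keys.

```bash
cat > look.py <<'E'
import sys
from h import *
c=read_camera("wrist");cv2.imwrite(sys.argv[1],c["pixels"]);P=cloud(c)
o=get_obs();print(o["t"],o["eef_pos"],np.round(o["contact_force"],2))
v=P.reshape(-1,3);v=v[~np.isnan(v[:,0])]
x,y=float(sys.argv[2]),float(sys.argv[3])
for h,r in [(float(s.split(':')[0]),float(s.split(':')[1])) for s in sys.argv[4:]]:
    q=v[(abs(v[:,2]-h)<.004)&(np.hypot(v[:,0]-x,v[:,1]-y)<.07)]
    if len(q)<30: print(h,len(q));continue
    b=np.percentile(q,[1,99],axis=0)
    (cx,cy),rad=cv2.minEnclosingCircle(q[:,:2].astype(np.float32)*1000)
    print(h,len(q),"bbox mid",np.round(b.mean(0),4),"ext",np.round(b[1]-b[0],4),"circ",round(cx,1),round(cy,1),round(rad,1))
E
python3 -m jog '[{"gripper":0,"dx":0.02,"dy":0.045,"dz":0,"rx":0,"ry":0,"rz":0},{"gripper":0,"dx":0.04,"dy":0.09,"dz":0,"rx":0,"ry":0,"rz":0},{"gripper":0,"dx":0.06,"dy":0.135,"dz":0,"rx":0,"ry":0,"rz":0},{"gripper":0,"dx":0.08,"dy":0.18,"dz":0,"rx":0,"ry":0,"rz":0},{"gripper":0,"dx":0.1,"dy":0.225,"dz":0,"rx":0,"ry":0,"rz":0},{"gripper":0,"dx":0.12,"dy":0.27,"dz":0,"rx":0,"ry":0,"rz":0},{"gripper":0,"dx":0.14,"dy":0.31,"dz":0,"rx":0,"ry":0,"rz":0},{"gripper":0,"dx":0.16,"dy":0.35,"dz":0,"rx":0,"ry":0,"rz":0},{"gripper":0,"dx":0.18,"dy":0.395,"dz":0,"rx":0,"ry":0,"rz":0},{"gripper":0,"dx":0.2,"dy":0.438,"dz":0,"rx":0,"ry":0,"rz":0}]' 30
python3 -m jog '[{"gripper":0,"dx":0,"dy":0,"dz":0,"rx":0,"ry":0,"rz":0},{"gripper":0,"dx":0,"dy":0,"dz":0,"rx":0,"ry":0,"rz":0}]'
python3 look.py pics/w2.png .395 -.207 .098:13 .084:19 .068:26 .022:34
```

```text
t: 2.25
eef_pos: [0.396, -0.2063, 0.2507]
tool_rot: [0.104, 0.7, 0.103, -0.699]
contact_force: [1.0, -0.7, 0.9]
gripper_width: 1.003
t: 2.45
eef_pos: [0.396, -0.2073, 0.2506]
tool_rot: [0.105, 0.699, 0.104, -0.699]
contact_force: [-0.9, -0.4, -0.1]
gripper_width: 1.004
2.5 [ 0.39535718 -0.20851086  0.25043923] [-0.28 -0.99 -0.08]
0.098 650 bbox mid [ 0.3977 -0.2021  0.0977] ext [0.025  0.0244 0.0052] circ 397.4 -202.2 13.2
0.084 549 bbox mid [ 0.3978 -0.2023  0.0838] ext [0.0365 0.0365 0.0059] circ 397.3 -202.3 19.2
0.068 800 bbox mid [ 0.3977 -0.2022  0.068 ] ext [0.0502 0.0501 0.0052] circ 397.5 -202.4 26.1
0.022 731 bbox mid [ 0.4057 -0.2021  0.0217] ext [0.0502 0.0658 0.0055] circ 397.5 -202.2 34.0
```

View pics/w2.png

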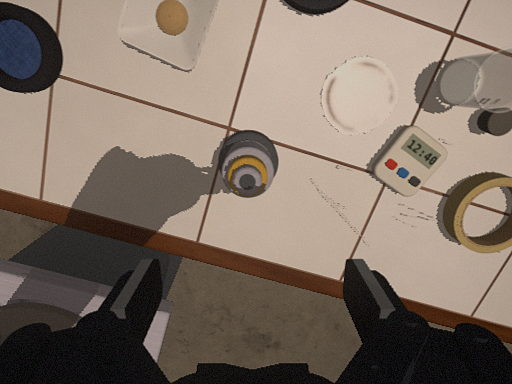

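The stack is clear at (247,165), with fingertips at (150,262) and (355,262). The circle radii match the parts, so the axis is at (0.3975, -0.2022).

```bash
cat > tips.py <<'E'
from h import *
c=read_camera("wrist");P=cloud(c);o=get_obs()
T=np.array(c["cam_to_world"])
q=o["tool_rot"];from scipy.spatial.transform import Rotation as R
r=R.from_quat([*q[1:],q[0]]);L=r.inv().apply((P-np.array(o["eef_pos"])).reshape(-1,3)).reshape(384,512,3)
print("jaw axis",np.round(r.as_matrix()[:,1],3),"x",np.round(r.as_matrix()[:,0],3),"w",round(o["gripper_width"],3))
near=c["range_z"]<.3
for s,m in [("L",np.s_[240:330,90:256]),("R",np.s_[240:330,256:420])]:
    l=L[m][(c["range_z"][m]>0)&(abs(L[m][...,2])<.03)&(L[m][...,0]>-.05)&(L[m][...,0]<.05)]
    print(s,len(l),"x pct",np.round(np.percentile(l[:,0],[50,90,98,100]),4),"y",np.round(np.percentile(l[:,1],[0,2,50,98,100]),4))
E
python3 tips.py
python3 -m jog '[{"gripper":0.5,"dx":0.002,"dy":0.005,"dz":-0.04,"rx":0,"ry":0,"rz":0},{"gripper":0.5,"dx":0.002,"dy":0.005,"dz":-0.08,"rx":0,"ry":0,"rz":0},{"gripper":0.5,"dx":0.002,"dy":0.005,"dz":-0.1,"rx":0,"ry":0,"rz":0},{"gripper":0.5,"dx":0.002,"dy":0.005,"dz":-0.1,"rx":0,"ry":0,"rz":0},{"gripper":0.5,"dx":0.002,"dy":0.005,"dz":-0.1,"rx":0,"ry":0,"rz":0}]'
python3 tips.py
```

```text
jaw axis [ 0.288 -0.958  0.   ] x [-0. -0. -1.] w 1.0
L 3471 x pct [-0.021  -0.0031  0.0024  0.0058] y [-0.0569 -0.0556 -0.0441 -0.0424 -0.0397]
R 3525 x pct [-0.0214 -0.0033  0.0025  0.0062] y [0.0396 0.0422 0.0441 0.0554 0.0567]
t: 3.05
eef_pos: [0.3973, -0.2042, 0.1507]
tool_rot: [-0.103, -0.699, -0.103, 0.7]
contact_force: [0.6, -0.1, -0.2]
gripper_width: 0.497
jaw axis [ 0.288 -0.958  0.001] x [ 0.001 -0.001 -1.   ] w 0.499
L 5037 x pct [-0.0292  0.0016  0.0112  0.0178] y [-0.0541 -0.0512 -0.0286 -0.0208 -0.0169]
R 5082 x pct [-0.0292  0.0016  0.0112  0.0177] y [0.0173 0.0212 0.0293 0.0524 0.0548]
```

```bash

python3 -m jog '[{"gripper":0.5,"dx":0,"dy":0,"dz":-0.03,"rx":0,"ry":0,"rz":0},{"gripper":0.5,"dx":0,"dy":0,"dz":-0.044,"rx":0,"ry":0,"rz":0},{"gripper":0.5,"dx":0,"dy":0,"dz":-0.044,"rx":0,"ry":0,"rz":0},{"gripper":1,"dx":0,"dy":0,"dz":-0.044,"rx":0,"ry":0,"rz":0},{"gripper":1,"dx":0,"dy":0,"dz":-0.044,"rx":0,"ry":0,"rz":0},{"gripper":1,"dx":0,"dy":0,"dz":-0.044,"rx":0,"ry":0,"rz":0},{"gripper":1,"dx":0,"dy":0,"dz":-0.044,"rx":0,"ry":0,"rz":0},{"gripper":1,"dx":0,"dy":0,"dz":-0.044,"rx":0,"ry":0,"rz":0}]' 40
python3 tips.py
```

```text
t: 3.9
eef_pos: [0.3983, -0.2033, 0.1078]
tool_rot: [0.104, 0.7, 0.103, -0.699]
contact_force: [-1.6, 2.2, 7.1]
gripper_width: 0.278
jaw axis [ 0.29  -0.957  0.002] x [ 0.002 -0.001 -1.   ] w 0.279
L 6745 x pct [-0.0246  0.0102  0.0378  0.0412] y [-0.0499 -0.0452 -0.0178  0.0007  0.0017]
R 6317 x pct [-0.0266  0.0099  0.0234  0.0414] y [0.002  0.003  0.0194 0.046  0.0507]
```

```bash

python3 -m jog '[{"gripper":1,"dx":0,"dy":0,"dz":0.005,"rx":0,"ry":0,"rz":0},{"gripper":1,"dx":0,"dy":0,"dz":0.02,"rx":0,"ry":0,"rz":0},{"gripper":1,"dx":0,"dy":0,"dz":0.04,"rx":0,"ry":0,"rz":0},{"gripper":1,"dx":0,"dy":0,"dz":0.065,"rx":0,"ry":0,"rz":0},{"gripper":1,"dx":0,"dy":0,"dz":0.1,"rx":0,"ry":0,"rz":0},{"gripper":1,"dx":0,"dy":0,"dz":0.12,"rx":0,"ry":0,"rz":0},{"gripper":1,"dx":0,"dy":0,"dz":0.12,"rx":0,"ry":0,"rz":0}]' 40
python3 look.py pics/w3.png .3975 -.2022 .084:19 .068:26 .022:34
python3 - <<'E'
import cv2
from h import *
c=read_camera("side");b=c["pixels"][130:320,140:400]
w=cv2.imread("pics/w3.png");cv2.imwrite("pics/c3.png",np.hstack([cv2.resize(w,(400,300)),cv2.resize(b,(400,300),interpolation=3)]))
E
```

```text
t: 4.65
eef_pos: [0.3994, -0.204, 0.2299]
tool_rot: [0.105, 0.702, 0.102, -0.697]
contact_force: [0.7, -0.6, -2.2]
gripper_width: 0.278
4.7 [ 0.39832452 -0.20360825  0.22805811] [-1.32  0.31 -1.84]
0.084 1088 bbox mid [ 0.3977 -0.2021  0.0832] ext [0.036  0.0356 0.0055] circ 397.4 -202.3 19.2
0.068 952 bbox mid [ 0.3976 -0.2022  0.0681] ext [0.0503 0.05   0.0065] circ 397.2 -202.4 26.3
0.022 813 bbox mid [ 0.406  -0.2022  0.0221] ext [0.049  0.0658 0.0062] circ 397.5 -202.2 33.9
```

View pics/c3.png

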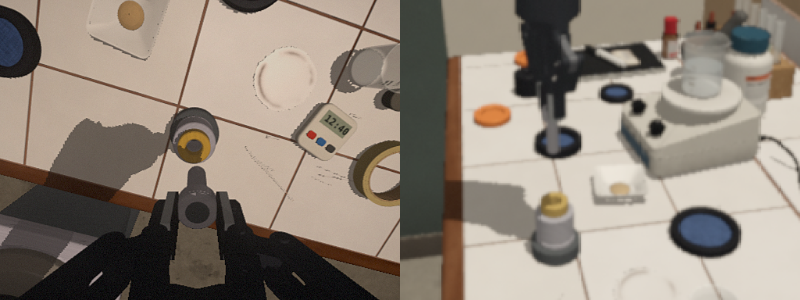

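The plunger is held upright at wrist view (200,210), and the ring is undisturbed on the body (195,150). Next I move to the plunger holder in an arc around the base.

```bash

python3 -m jog '[{"gripper":1,"dx":0.025,"dy":0.04,"dz":0,"rx":0,"ry":0,"rz":0},{"gripper":1,"dx":0.05,"dy":0.08,"dz":0,"rx":0,"ry":0,"rz":0},{"gripper":1,"dx":0.07,"dy":0.125,"dz":0,"rx":0,"ry":0,"rz":0},{"gripper":1,"dx":0.075,"dy":0.175,"dz":0,"rx":0,"ry":0,"rz":0},{"gripper":1,"dx":0.075,"dy":0.225,"dz":0,"rx":0,"ry":0,"rz":0},{"gripper":1,"dx":0.07,"dy":0.27,"dz":0,"rx":0,"ry":0,"rz":0},{"gripper":1,"dx":0.05,"dy":0.315,"dz":0,"rx":0,"ry":0,"rz":0},{"gripper":1,"dx":0.035,"dy":0.36,"dz":0,"rx":0,"ry":0,"rz":0},{"gripper":1,"dx":0.02,"dy":0.405,"dz":0,"rx":0,"ry":0,"rz":0},{"gripper":1,"dx":0.01,"dy":0.44,"dz":0,"rx":0,"ry":0,"rz":0}]' 40
python3 -m jog '[{"gripper":1,"dx":0,"dy":0,"dz":0,"rx":0,"ry":0,"rz":0},{"gripper":1,"dx":0,"dy":0,"dz":0,"rx":0,"ry":0,"rz":0},{"gripper":1,"dx":0,"dy":0,"dz":0,"rx":0,"ry":0,"rz":0}]' 40
python3 look.py pics/w4.png .405 .2785 .046:29 .008:36
cat > held.py <<'E'
from h import *
import sys
from scipy.spatial.transform import Rotation as R
c=read_camera("wrist");P=cloud(c);o=get_obs();q=o["tool_rot"]
e=np.array(o["eef_pos"])
d=P-e
for lo,hi in [(.025,.035),(.035,.045),(.045,.055),(.055,.065),(.065,.075)]:
    m=(-d[...,2]>lo)&(-d[...,2]<hi)&(np.hypot(d[...,0],d[...,1])<.03)&(c["range_z"]>0)
    if m.sum()<10: print(lo,m.sum());continue
    p=P[m]; f=(np.array(c["cam_to_world"])[:2,3]-p[:,:2].mean(0));f/=np.linalg.norm(f);s=np.array([-f[1],f[0]])
    a=p[:,:2]@s;b=p[:,:2]@f;mid=(a.min()+a.max())/2*s+(np.percentile(b,98)-.0075)*f
    print(lo,m.sum(),"width",round(np.ptp(a),4),"axis",np.round(mid,4),"zmin",round(p[:,2].min()-e[2],4))
E
python3 held.py
```

```text
t: 5.75
eef_pos: [0.4053, 0.2391, 0.2252]
tool_rot: [-0.104, -0.699, -0.104, 0.7]
contact_force: [-0.3, 0.5, -1.5]
gripper_width: 0.273
t: 6.05
eef_pos: [0.4075, 0.2354, 0.2253]
tool_rot: [-0.103, -0.699, -0.103, 0.7]
contact_force: [0.4, -0.7, -1.0]
gripper_width: 0.278
6.1 [0.40768996 0.23522307 0.22552597] [-0.29 -0.49 -1.08]
0.046 2470 bbox mid [0.4089 0.2806 0.0454] ext [0.0541 0.0541 0.0053] circ 408.2 280.7 29.3
0.008 182 bbox mid [0.4181 0.2763 0.0081] ext [0.0384 0.0421 0.0073] circ 421.9 278.1 23.4
0.025 1
0.035 164 width 0.0138 axis [0.4074 0.2349] zmin -0.0449
0.045 165 width 0.0146 axis [0.4072 0.2349] zmin -0.055
0.055 142 width 0.0146 axis [0.4071 0.2351] zmin -0.0649
0.065 39 width 0.0142 axis [0.4072 0.2348] zmin -0.0689
```

View pics/w4.png

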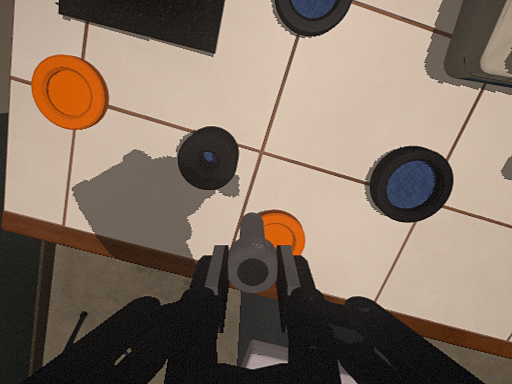

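Plunger holder at image (208,158): the world position is (0.4085, 0.2807), so the held stem needs dx +0.001, dy +0.046.

```bash

python3 -m jog '[{"gripper":1,"dx":0.001,"dy":0.04,"dz":0,"rx":0,"ry":0,"rz":0},{"gripper":1,"dx":0.001,"dy":0.0457,"dz":-0.03,"rx":0,"ry":0,"rz":0},{"gripper":1,"dx":0.001,"dy":0.0457,"dz":-0.07,"rx":0,"ry":0,"rz":0},{"gripper":1,"dx":0.001,"dy":0.0457,"dz":-0.09,"rx":0,"ry":0,"rz":0},{"gripper":1,"dx":0.001,"dy":0.0457,"dz":-0.09,"rx":0,"ry":0,"rz":0},{"gripper":1,"dx":0.001,"dy":0.0457,"dz":-0.09,"rx":0,"ry":0,"rz":0},{"gripper":1,"dx":0.001,"dy":0.0457,"dz":-0.09,"rx":0,"ry":0,"rz":0}]' 40
python3 look.py pics/w5.png .4085 .2807 .046:29
python3 held.py
```

```text
t: 6.85
eef_pos: [0.4096, 0.2829, 0.1377]
tool_rot: [0.103, 0.7, 0.103, -0.699]
contact_force: [0.4, -0.3, -0.6]
gripper_width: 0.277
6.9 [0.40957453 0.2829796  0.13782737] [-0.2   0.71 -1.95]
0.046 3538 bbox mid [0.4105 0.2811 0.0454] ext [0.052  0.0543 0.0049] circ 408.5 280.8 29.4
0.025 5
0.035 163 width 0.0139 axis [0.4094 0.2828] zmin -0.0449
0.045 159 width 0.0147 axis [0.4092 0.2828] zmin -0.0548
0.055 149 width 0.0146 axis [0.4092 0.2831] zmin -0.065
0.065 34 width 0.0142 axis [0.4092 0.2827] zmin -0.0692
```

```bash

python3 -m jog '[{"gripper":1,"dx":-0.001,"dy":-0.002,"dz":-0.005,"rx":0,"ry":0,"rz":0},{"gripper":1,"dx":-0.001,"dy":-0.002,"dz":-0.02,"rx":0,"ry":0,"rz":0},{"gripper":1,"dx":-0.001,"dy":-0.002,"dz":-0.032,"rx":0,"ry":0,"rz":0},{"gripper":1,"dx":-0.001,"dy":-0.002,"dz":-0.044,"rx":0,"ry":0,"rz":0},{"gripper":1,"dx":-0.001,"dy":-0.002,"dz":-0.054,"rx":0,"ry":0,"rz":0},{"gripper":1,"dx":-0.001,"dy":-0.002,"dz":-0.06,"rx":0,"ry":0,"rz":0},{"gripper":1,"dx":-0.001,"dy":-0.002,"dz":-0.06,"rx":0,"ry":0,"rz":0}]' 40
```

```text
t: 7.65
eef_pos: [0.4079, 0.281, 0.076]
tool_rot: [0.104, 0.7, 0.104, -0.699]
contact_force: [0.2, 0.8, -1.6]
gripper_width: 0.278
```

```bash

python3 -m jog '[{"gripper":0.5,"dx":0,"dy":0,"dz":0,"rx":0,"ry":0,"rz":0},{"gripper":0.5,"dx":0,"dy":0,"dz":0,"rx":0,"ry":0,"rz":0},{"gripper":0.5,"dx":0,"dy":0,"dz":0,"rx":0,"ry":0,"rz":0},{"gripper":0.5,"dx":0,"dy":0,"dz":0.02,"rx":0,"ry":0,"rz":0},{"gripper":0.5,"dx":0,"dy":0,"dz":0.06,"rx":0,"ry":0,"rz":0},{"gripper":0.5,"dx":0.005,"dy":-0.04,"dz":0.09,"rx":0,"ry":0,"rz":0},{"gripper":0.5,"dx":0.02,"dy":-0.085,"dz":0.1,"rx":0,"ry":0,"rz":0},{"gripper":0.5,"dx":0.02,"dy":-0.085,"dz":0.1,"rx":0,"ry":0,"rz":0}]' 40
python3 look.py pics/w6.png .4085 .2807 .066:13 .046:29
python3 look.py pics/w6.png .437 .06 .02:42 .008:29
python3 look.py pics/w6.png .578 .228 .014:36 .008:22
```

```text
t: 8.45
eef_pos: [0.4303, 0.1894, 0.1776]
tool_rot: [0.101, 0.701, 0.099, -0.699]
contact_force: [0.9, -0.3, -0.5]
gripper_width: 0.5
8.5 [0.4290354  0.19229061 0.17708002] [ 0.28  0.05 -0.23]
0.066 891 bbox mid [0.4074 0.2801 0.0652] ext [0.0245 0.0246 0.0059] circ 407.3 280.7 13.5
0.046 2568 bbox mid [0.4091 0.2804 0.0456] ext [0.0547 0.0549 0.0047] circ 408.7 280.7 29.5
8.55 [0.4280779  0.19438222 0.17665706] [-0.19  0.84 -0.79]
0.02 3159 bbox mid [0.4396 0.0627 0.0191] ext [0.0799 0.0799 0.0054] circ 439.2 61.6 42.5
0.008 2728 bbox mid [0.4447 0.0682 0.0083] ext [0.0671 0.0701 0.0068] circ 443.6 70.8 40.1
8.6 [0.42742586 0.19564765 0.17635197] [-0.15  0.36 -0.33]
0.014 1827 bbox mid [0.5636 0.225  0.0131] ext [0.0333 0.0616 0.006 ] circ 572.3 225.5 34.3
0.008 813 bbox mid [0.5623 0.2252 0.0082] ext [0.0317 0.052  0.0074] circ 572.8 225.6 33.6
```

View pics/w6.png

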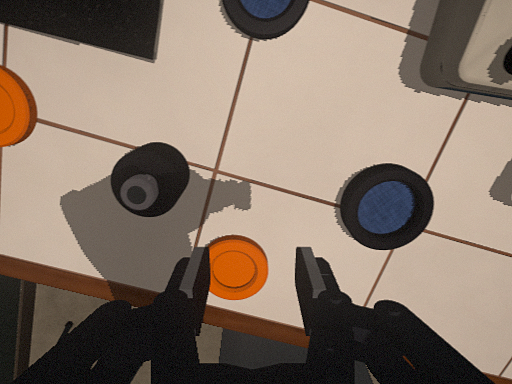

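Plunger stands home at (140,190): head top at 0.066 m, as it should be. Body holder at (388,207) is at (0.439, 0.062). Back to the stack for the ring.

```bash

python3 -m jog '[{"gripper":0.35,"dx":0.015,"dy":-0.045,"dz":0,"rx":0,"ry":0,"rz":0},{"gripper":0.35,"dx":0.025,"dy":-0.09,"dz":0,"rx":0,"ry":0,"rz":0},{"gripper":0.35,"dx":0.03,"dy":-0.135,"dz":0,"rx":0,"ry":0,"rz":0},{"gripper":0.35,"dx":0.03,"dy":-0.18,"dz":0,"rx":0,"ry":0,"rz":0},{"gripper":0.35,"dx":0.03,"dy":-0.23,"dz":0,"rx":0,"ry":0,"rz":0},{"gripper":0.35,"dx":0.02,"dy":-0.275,"dz":0,"rx":0,"ry":0,"rz":0},{"gripper":0.35,"dx":0.005,"dy":-0.315,"dz":0,"rx":0,"ry":0,"rz":0},{"gripper":0.35,"dx":-0.015,"dy":-0.355,"dz":0,"rx":0,"ry":0,"rz":0},{"gripper":0.35,"dx":-0.0305,"dy":-0.398,"dz":0,"rx":0,"ry":0,"rz":0},{"gripper":0.35,"dx":-0.0305,"dy":-0.398,"dz":0,"rx":0,"ry":0,"rz":0}]' 30
python3 -m jog '[{"gripper":0.35,"dx":0,"dy":0,"dz":0,"rx":0,"ry":0,"rz":0},{"gripper":0.35,"dx":0,"dy":0,"dz":0,"rx":0,"ry":0,"rz":0},{"gripper":0.35,"dx":0,"dy":0,"dz":0,"rx":0,"ry":0,"rz":0}]'
python3 look.py pics/w7.png .3975 -.2022 .084:19 .068:26
```

```text
t: 9.6
eef_pos: [0.3947, -0.2064, 0.1755]
tool_rot: [-0.101, -0.699, -0.101, 0.701]
contact_force: [-0.3, 0.3, -0.6]
gripper_width: 0.652
t: 9.9
eef_pos: [0.3979, -0.2005, 0.1762]
tool_rot: [0.105, 0.699, 0.105, -0.699]
contact_force: [-0.0, 1.3, -0.2]
gripper_width: 0.651
9.95 [ 0.39779664 -0.20071029  0.17620501] [0.64 0.1  0.76]
0.084 1609 bbox mid [ 0.3978 -0.2018  0.0831] ext [0.0361 0.0357 0.0056] circ 397.4 -202.3 19.2
0.068 1314 bbox mid [ 0.3999 -0.202   0.068 ] ext [0.0462 0.0499 0.0069] circ 397.5 -202.3 26.2
```

```bash

python3 -m jog '[{"gripper":0.35,"dx":0,"dy":-0.0015,"dz":-0.04,"rx":0,"ry":0,"rz":0},{"gripper":0.35,"dx":0,"dy":-0.0015,"dz":-0.075,"rx":0,"ry":0,"rz":0},{"gripper":0.35,"dx":0,"dy":-0.0015,"dz":-0.086,"rx":0,"ry":0,"rz":0},{"gripper":0.35,"dx":0,"dy":-0.0015,"dz":-0.086,"rx":0,"ry":0,"rz":0},{"gripper":1,"dx":0,"dy":-0.0015,"dz":-0.086,"rx":0,"ry":0,"rz":0},{"gripper":1,"dx":0,"dy":-0.0015,"dz":-0.086,"rx":0,"ry":0,"rz":0},{"gripper":1,"dx":0,"dy":-0.0015,"dz":-0.086,"rx":0,"ry":0,"rz":0},{"gripper":1,"dx":0,"dy":-0.0015,"dz":-0.086,"rx":0,"ry":0,"rz":0},{"gripper":1,"dx":0,"dy":-0.0015,"dz":-0.086,"rx":0,"ry":0,"rz":0}]' 30
python3 -m jog '[{"gripper":1,"dx":0,"dy":0,"dz":0.005,"rx":0,"ry":0,"rz":0},{"gripper":1,"dx":0,"dy":0,"dz":0.02,"rx":0,"ry":0,"rz":0},{"gripper":1,"dx":0,"dy":0,"dz":0.06,"rx":0,"ry":0,"rz":0},{"gripper":1,"dx":0,"dy":0,"dz":0.1,"rx":0,"ry":0,"rz":0},{"gripper":1,"dx":0,"dy":0,"dz":0.1,"rx":0,"ry":0,"rz":0}]'
python3 look.py pics/w8.png .3975 -.2022 .068:26 .022:34
```

```text
t: 10.85
eef_pos: [0.3982, -0.2041, 0.0917]
tool_rot: [0.104, 0.7, 0.103, -0.699]
contact_force: [-0.7, 1.8, 7.9]
gripper_width: 0.417
t: 11.35
eef_pos: [0.4, -0.2052, 0.1955]
tool_rot: [0.105, 0.702, 0.101, -0.697]
contact_force: [1.6, -0.3, -1.0]
gripper_width: 0.415
11.4 [ 0.39857589 -0.20481232  0.19314504] [-0.43  0.45 -1.32]
0.068 2610 bbox mid [ 0.3981 -0.2021  0.0674] ext [0.0488 0.0484 0.0049] circ 397.4 -202.4 26.2
0.022 991 bbox mid [ 0.4063 -0.2022  0.0221] ext [0.0491 0.0657 0.0066] circ 397.6 -202.1 33.9
```

View pics/w8.png

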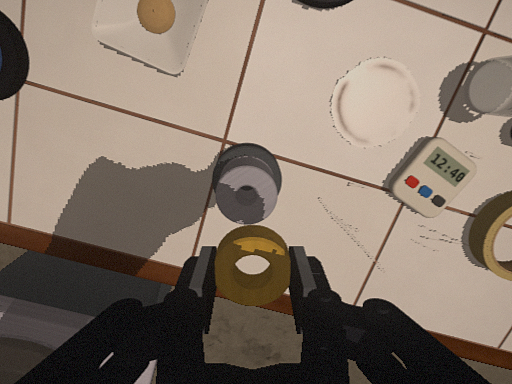

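Ring held at (252,265), body still centred on the base at (247,190). I carry it round in front of the stirrer to the black ring holder.

```bash

python3 -m jog '[{"gripper":1,"dx":0.025,"dy":0.04,"dz":0,"rx":0,"ry":0,"rz":0},{"gripper":1,"dx":0.05,"dy":0.08,"dz":0,"rx":0,"ry":0,"rz":0},{"gripper":1,"dx":0.07,"dy":0.125,"dz":0,"rx":0,"ry":0,"rz":0},{"gripper":1,"dx":0.07,"dy":0.175,"dz":0,"rx":0,"ry":0,"rz":0},{"gripper":1,"dx":0.07,"dy":0.225,"dz":0,"rx":0,"ry":0,"rz":0},{"gripper":1,"dx":0.06,"dy":0.27,"dz":0,"rx":0,"ry":0,"rz":0},{"gripper":1,"dx":0.06,"dy":0.315,"dz":0,"rx":0,"ry":0,"rz":0},{"gripper":1,"dx":0.07,"dy":0.36,"dz":0,"rx":0,"ry":0,"rz":0},{"gripper":1,"dx":0.09,"dy":0.4,"dz":0,"rx":0,"ry":0,"rz":0},{"gripper":1,"dx":0.12,"dy":0.43,"dz":0,"rx":0,"ry":0,"rz":0}]' 30
python3 -m jog '[{"gripper":1,"dx":0.025,"dy":0,"dz":-0.03,"rx":0,"ry":0,"rz":0},{"gripper":1,"dx":0.025,"dy":0,"dz":-0.06,"rx":0,"ry":0,"rz":0},{"gripper":1,"dx":0.025,"dy":0,"dz":-0.06,"rx":0,"ry":0,"rz":0},{"gripper":1,"dx":0.025,"dy":0,"dz":-0.06,"rx":0,"ry":0,"rz":0}]'
python3 look.py pics/w9.png .578 .228 .014:36 .008:22
python3 - <<'E'
from h import *
c=read_camera("wrist");P=cloud(c);e=np.array(get_obs()["eef_pos"]);d=P-e
m=(abs(d[...,2])<.012)&(np.hypot(d[...,0],d[...,1])<.0215);im=c["pixels"].astype(int)
m&=(im[...,2]-im[...,0]>30)
p=P[m];top=p[p[:,2]>np.percentile(p[:,2],90)-.003]
print(len(p),"ring top",np.round(np.percentile(p[:,2],90),4),cv2.minEnclosingCircle(top[:,:2].astype(np.float32)*1000),e)
E
```

```text
t: 12.4
eef_pos: [0.5153, 0.229, 0.1893]
tool_rot: [-0.105, -0.699, -0.105, 0.7]
contact_force: [0.0, 0.7, -0.4]
gripper_width: 0.422
t: 12.8
eef_pos: [0.5407, 0.2257, 0.1295]
tool_rot: [-0.104, -0.698, -0.103, 0.701]
contact_force: [0.3, -0.2, -0.7]
gripper_width: 0.418
12.85 [0.54153881 0.22623428 0.13076944] [-0.58  0.65  0.34]
0.014 4630 bbox mid [0.5828 0.2288 0.013 ] ext [0.0678 0.068  0.0058] circ 582.2 228.5 36.1
0.008 2823 bbox mid [0.5825 0.2286 0.0096] ext [0.0438 0.0435 0.0046] circ 582.2 228.5 36.1
3510 ring top 0.1241 ((540.8613891601562, 226.5013885498047), 20.06801986694336) [0.54207915 0.22647267 0.13154658]
```

View pics/w9.png

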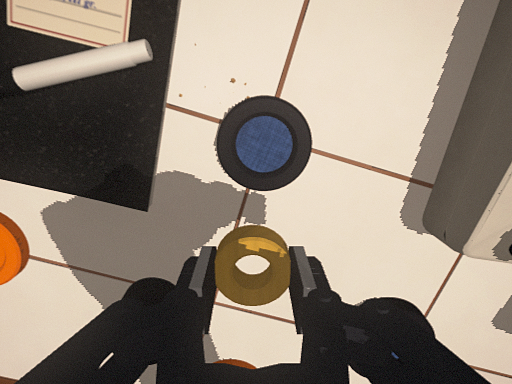

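```bash

python3 -m jog '[{"gripper":1,"dx":0.0405,"dy":0.002,"dz":-0.02,"rx":0,"ry":0,"rz":0},{"gripper":1,"dx":0.0405,"dy":0.002,"dz":-0.05,"rx":0,"ry":0,"rz":0},{"gripper":1,"dx":0.0405,"dy":0.002,"dz":-0.07,"rx":0,"ry":0,"rz":0},{"gripper":1,"dx":0.0405,"dy":0.002,"dz":-0.075,"rx":0,"ry":0,"rz":0},{"gripper":1,"dx":0.0405,"dy":0.002,"dz":-0.075,"rx":0,"ry":0,"rz":0},{"gripper":1,"dx":0.0405,"dy":0.002,"dz":-0.075,"rx":0,"ry":0,"rz":0}]'
python3 look.py pics/w10.png .582 .2285 .014:36
```

```text
t: 13.5
eef_pos: [0.5833, 0.2287, 0.0572]
tool_rot: [0.103, 0.7, 0.104, -0.699]
contact_force: [-0.4, -0.5, -0.8]
gripper_width: 0.416
13.55 [0.58341493 0.2287474  0.0572822 ] [ 1.07 -0.03 -0.33]
0.014 4367 bbox mid [0.5896 0.2292 0.0129] ext [0.0563 0.0682 0.0055] circ 582.4 228.5 36.2
```

```bash

python3 -m jog '[{"gripper":1,"dx":0,"dy":0,"dz":-0.01,"rx":0,"ry":0,"rz":0},{"gripper":1,"dx":0,"dy":0,"dz":-0.018,"rx":0,"ry":0,"rz":0},{"gripper":1,"dx":0,"dy":0,"dz":-0.0235,"rx":0,"ry":0,"rz":0},{"gripper":1,"dx":0,"dy":0,"dz":-0.0235,"rx":0,"ry":0,"rz":0},{"gripper":1,"dx":0,"dy":0,"dz":-0.0235,"rx":0,"ry":0,"rz":0},{"gripper":0.4,"dx":0,"dy":0,"dz":-0.0235,"rx":0,"ry":0,"rz":0},{"gripper":0.4,"dx":0,"dy":0,"dz":-0.0235,"rx":0,"ry":0,"rz":0},{"gripper":0.4,"dx":0,"dy":0,"dz":-0.0235,"rx":0,"ry":0,"rz":0}]'
python3 -m jog '[{"gripper":0.4,"dx":0,"dy":0,"dz":0.04,"rx":0,"ry":0,"rz":0},{"gripper":0.4,"dx":-0.02,"dy":0,"dz":0.08,"rx":0,"ry":0,"rz":0},{"gripper":0.4,"dx":-0.06,"dy":0,"dz":0.11,"rx":0,"ry":0,"rz":0},{"gripper":0.4,"dx":-0.08,"dy":0,"dz":0.11,"rx":0,"ry":0,"rz":0},{"gripper":0.4,"dx":-0.08,"dy":0,"dz":0.11,"rx":0,"ry":0,"rz":0},{"gripper":0.4,"dx":-0.08,"dy":0,"dz":0.11,"rx":0,"ry":0,"rz":0}]'
python3 look.py pics/w11.png .582 .2285 .024:19 .014:36
```

```text
t: 14.35
eef_pos: [0.5824, 0.2281, 0.0315]
tool_rot: [-0.104, -0.699, -0.104, 0.7]
contact_force: [-0.1, 0.8, 0.3]
gripper_width: 0.6
t: 14.95
eef_pos: [0.5028, 0.2279, 0.1419]
tool_rot: [0.104, 0.7, 0.103, -0.699]
contact_force: [0.6, -0.2, -0.2]
gripper_width: 0.598
15.0 [0.50326137 0.22776755 0.14158379] [ 0.49 -0.3   0.52]
0.024 1717 bbox mid [0.5819 0.2276 0.0239] ext [0.0359 0.0358 0.004 ] circ 581.8 227.3 19.1
0.014 4789 bbox mid [0.5825 0.2288 0.0132] ext [0.0681 0.068  0.0055] circ 582.3 228.5 36.1
```

View pics/w11.png

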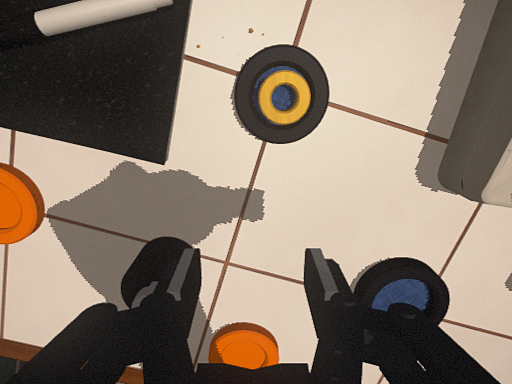

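Ring home at (285,97), top at 0.024 m as expected. Now the die body.

```bash

python3 -m jog '[{"gripper":0.1,"dx":-0.025,"dy":-0.04,"dz":0,"rx":0,"ry":0,"rz":0},{"gripper":0.1,"dx":-0.04,"dy":-0.085,"dz":0,"rx":0,"ry":0,"rz":0},{"gripper":0.1,"dx":-0.05,"dy":-0.13,"dz":0,"rx":0,"ry":0,"rz":0},{"gripper":0.1,"dx":-0.05,"dy":-0.18,"dz":0,"rx":0,"ry":0,"rz":0},{"gripper":0.1,"dx":-0.05,"dy":-0.23,"dz":0,"rx":0,"ry":0,"rz":0},{"gripper":0.1,"dx":-0.05,"dy":-0.28,"dz":0,"rx":0,"ry":0,"rz":0},{"gripper":0.1,"dx":-0.06,"dy":-0.325,"dz":0,"rx":0,"ry":0,"rz":0},{"gripper":0.1,"dx":-0.08,"dy":-0.365,"dz":0,"rx":0,"ry":0,"rz":0},{"gripper":0.1,"dx":-0.1,"dy":-0.4,"dz":0,"rx":0,"ry":0,"rz":0},{"gripper":0.1,"dx":-0.105,"dy":-0.43,"dz":0,"rx":0,"ry":0,"rz":0}]' 60
python3 -m jog '[{"gripper":0.1,"dx":0,"dy":0,"dz":0,"rx":0,"ry":0,"rz":0},{"gripper":0.1,"dx":0,"dy":0,"dz":0,"rx":0,"ry":0,"rz":0},{"gripper":0.1,"dx":0,"dy":0,"dz":0,"rx":0,"ry":0,"rz":0}]'
python3 look.py pics/w12.png .3975 -.2022 .068:26 .022:34
```

```text
t: 16.0
eef_pos: [0.3953, -0.2048, 0.141]
tool_rot: [-0.102, -0.699, -0.103, 0.7]
contact_force: [1.0, -0.1, 0.1]
gripper_width: 0.899
t: 16.3
eef_pos: [0.3982, -0.2011, 0.1415]
tool_rot: [0.104, 0.7, 0.104, -0.699]
contact_force: [-0.0, -0.1, 0.5]
gripper_width: 0.899
16.35 [ 0.39820985 -0.20078899  0.14160686] [0.35 0.22 0.58]
0.068 3939 bbox mid [ 0.3982 -0.202   0.0675] ext [0.0489 0.0485 0.0048] circ 397.3 -202.0 26.4
0.022 1426 bbox mid [ 0.4062 -0.202   0.0221] ext [0.0494 0.0654 0.0067] circ 397.5 -202.2 34.0
```

```bash

python3 -m jog '[{"gripper":0.1,"dx":-0.0005,"dy":-0.0015,"dz":-0.03,"rx":0,"ry":0,"rz":0},{"gripper":0.1,"dx":-0.0005,"dy":-0.0015,"dz":-0.065,"rx":0,"ry":0,"rz":0},{"gripper":0.1,"dx":-0.0005,"dy":-0.0015,"dz":-0.086,"rx":0,"ry":0,"rz":0},{"gripper":0.1,"dx":-0.0005,"dy":-0.0015,"dz":-0.086,"rx":0,"ry":0,"rz":0},{"gripper":1,"dx":-0.0005,"dy":-0.0015,"dz":-0.086,"rx":0,"ry":0,"rz":0},{"gripper":1,"dx":-0.0005,"dy":-0.0015,"dz":-0.086,"rx":0,"ry":0,"rz":0},{"gripper":1,"dx":-0.0005,"dy":-0.0015,"dz":-0.086,"rx":0,"ry":0,"rz":0},{"gripper":1,"dx":-0.0005,"dy":-0.0015,"dz":-0.086,"rx":0,"ry":0,"rz":0},{"gripper":1,"dx":-0.0005,"dy":-0.0015,"dz":-0.086,"rx":0,"ry":0,"rz":0}]' 70
python3 -m jog '[{"gripper":1,"dx":0,"dy":0,"dz":0.004,"rx":0,"ry":0,"rz":0},{"gripper":1,"dx":0,"dy":0,"dz":0.012,"rx":0,"ry":0,"rz":0},{"gripper":1,"dx":0,"dy":0,"dz":0.03,"rx":0,"ry":0,"rz":0},{"gripper":1,"dx":0,"dy":0,"dz":0.06,"rx":0,"ry":0,"rz":0},{"gripper":1,"dx":0,"dy":0,"dz":0.08,"rx":0,"ry":0,"rz":0},{"gripper":1,"dx":0,"dy":0,"dz":0.08,"rx":0,"ry":0,"rz":0}]'
python3 look.py pics/w13.png .3975 -.2022 .022:34 .030:8
```

```text
t: 17.25
eef_pos: [0.398, -0.2029, 0.0573]
tool_rot: [0.104, 0.7, 0.103, -0.699]
contact_force: [-1.4, 3.2, 6.8]
gripper_width: 0.578
t: 17.85
eef_pos: [0.3986, -0.2044, 0.1386]
tool_rot: [0.105, 0.701, 0.102, -0.698]
contact_force: [0.6, -0.8, -6.0]
gripper_width: 0.578
17.9 [ 0.39750383 -0.20404906  0.13698441] [ 0.01  0.99 -6.12]
0.022 3534 bbox mid [ 0.4035 -0.2019  0.022 ] ext [0.0534 0.0639 0.0042] circ 397.4 -202.2 34.1
0.03 207 bbox mid [ 0.3993 -0.2018  0.0288] ext [0.0109 0.0137 0.0053] circ 397.9 -201.9 7.3
```

View pics/w13.png

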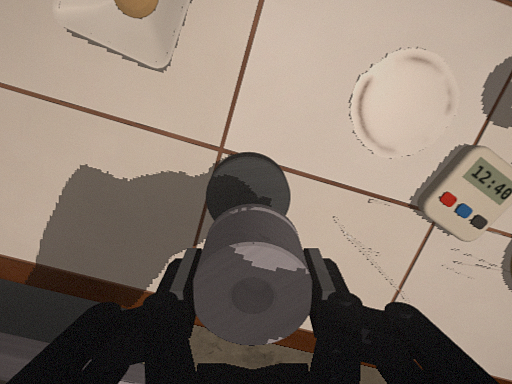

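Body held at (250,275), base left in place (250,185).

```bash

python3 -m jog '[{"gripper":1,"dx":0.02,"dy":0.03,"dz":0,"rx":0,"ry":0,"rz":0},{"gripper":1,"dx":0.04,"dy":0.07,"dz":0,"rx":0,"ry":0,"rz":0},{"gripper":1,"dx":0.055,"dy":0.11,"dz":0,"rx":0,"ry":0,"rz":0},{"gripper":1,"dx":0.055,"dy":0.15,"dz":0,"rx":0,"ry":0,"rz":0},{"gripper":1,"dx":0.05,"dy":0.19,"dz":0,"rx":0,"ry":0,"rz":0},{"gripper":1,"dx":0.045,"dy":0.23,"dz":0,"rx":0,"ry":0,"rz":0},{"gripper":1,"dx":0.042,"dy":0.255,"dz":0,"rx":0,"ry":0,"rz":0},{"gripper":1,"dx":0.041,"dy":0.264,"dz":0,"rx":0,"ry":0,"rz":0},{"gripper":1,"dx":0.041,"dy":0.264,"dz":-0.02,"rx":0,"ry":0,"rz":0},{"gripper":1,"dx":0.041,"dy":0.264,"dz":-0.04,"rx":0,"ry":0,"rz":0}]'
python3 -m jog '[{"gripper":1,"dx":0,"dy":0,"dz":0,"rx":0,"ry":0,"rz":0},{"gripper":1,"dx":0,"dy":0,"dz":0,"rx":0,"ry":0,"rz":0},{"gripper":1,"dx":0,"dy":0,"dz":0,"rx":0,"ry":0,"rz":0}]'
cat > ht.py <<'E'
from h import *
import sys
h,r=float(sys.argv[1]),float(sys.argv[2])
c=read_camera("wrist");P=cloud(c);e=np.array(get_obs()["eef_pos"]);d=P-e
q=P[(abs(d[...,2]-h)<.004)&(np.hypot(d[...,0],d[...,1])<r+.002)&(c["range_z"]>0)]
b=np.percentile(q,[1,99],axis=0)
print(len(q),"held top z",np.round(np.median(q[:,2]),4),"bbox",np.round(b.mean(0),4),np.round(b[1]-b[0],4),np.round(np.array(cv2.minEnclosingCircle(q[:,:2].astype(np.float32)*1000)[0]),1),"tcp",np.round(e,4))
E
python3 ht.py .011 .026
python3 look.py pics/w14.png .4392 .0618 .02:42
```

```text
t: 18.9
eef_pos: [0.4378, 0.0601, 0.0947]
tool_rot: [-0.104, -0.699, -0.103, 0.7]
contact_force: [0.4, -1.2, -6.3]
gripper_width: 0.58
t: 19.2
eef_pos: [0.4384, 0.0603, 0.0963]
tool_rot: [0.103, 0.7, 0.103, -0.699]
contact_force: [1.2, 0.7, -4.5]
gripper_width: 0.578
9489 held top z 0.1073 bbox [0.4394 0.0604 0.1069] [0.0485 0.0495 0.0058] [438.9  60.5] tcp [0.4386 0.0604 0.0965]
19.3 [0.43858716 0.06044771 0.09651773] [-0.    0.34 -5.18]
0.02 4038 bbox mid [0.446  0.0619 0.0194] ext [0.0681 0.0805 0.0051] circ 439.0 61.8 42.0
```

```bash

python3 -m jog '[{"gripper":1,"dx":0,"dy":0.0013,"dz":-0.01,"rx":0,"ry":0,"rz":0},{"gripper":1,"dx":0,"dy":0.0013,"dz":-0.02,"rx":0,"ry":0,"rz":0},{"gripper":1,"dx":0,"dy":0.0013,"dz":-0.03,"rx":0,"ry":0,"rz":0},{"gripper":1,"dx":0,"dy":0.0013,"dz":-0.038,"rx":0,"ry":0,"rz":0},{"gripper":1,"dx":0,"dy":0.0013,"dz":-0.044,"rx":0,"ry":0,"rz":0},{"gripper":1,"dx":0,"dy":0.0013,"dz":-0.048,"rx":0,"ry":0,"rz":0},{"gripper":1,"dx":0,"dy":0.0013,"dz":-0.05,"rx":0,"ry":0,"rz":0},{"gripper":1,"dx":0,"dy":0.0013,"dz":-0.05,"rx":0,"ry":0,"rz":0}]'
python3 ht.py .011 .026
```

```text
t: 20.1
eef_pos: [0.438, 0.062, 0.0457]
tool_rot: [-0.104, -0.699, -0.104, 0.7]
contact_force: [0.2, 0.6, -6.0]
gripper_width: 0.578
9485 held top z 0.0567 bbox [0.4388 0.0621 0.0561] [0.0485 0.0496 0.0056] [438.3  62.1] tcp [0.4381 0.062  0.0459]
```

```bash

python3 -m jog '[{"gripper":1,"dx":0,"dy":0,"dz":-0.0007,"rx":0,"ry":0,"rz":0},{"gripper":1,"dx":0,"dy":0,"dz":-0.0014,"rx":0,"ry":0,"rz":0},{"gripper":1,"dx":0,"dy":0,"dz":-0.002,"rx":0,"ry":0,"rz":0},{"gripper":1,"dx":0,"dy":0,"dz":-0.0025,"rx":0,"ry":0,"rz":0},{"gripper":1,"dx":0,"dy":0,"dz":-0.0025,"rx":0,"ry":0,"rz":0},{"gripper":1,"dx":0,"dy":0,"dz":-0.0025,"rx":0,"ry":0,"rz":0}]'
```

```text
t: 20.75
eef_pos: [0.438, 0.0619, 0.0434]
tool_rot: [0.104, 0.7, 0.103, -0.699]
contact_force: [-0.7, 0.0, -3.4]
gripper_width: 0.578
```

Weight partly taken up; a touch lower, then release.

```bash

python3 -m jog '[{"gripper":1,"dx":0,"dy":0,"dz":-0.0005,"rx":0,"ry":0,"rz":0},{"gripper":1,"dx":0,"dy":0,"dz":-0.0005,"rx":0,"ry":0,"rz":0},{"gripper":0.15,"dx":0,"dy":0,"dz":-0.0005,"rx":0,"ry":0,"rz":0},{"gripper":0.15,"dx":0,"dy":0,"dz":-0.0005,"rx":0,"ry":0,"rz":0},{"gripper":0.15,"dx":0,"dy":0,"dz":-0.0005,"rx":0,"ry":0,"rz":0},{"gripper":0.15,"dx":0,"dy":0,"dz":0.02,"rx":0,"ry":0,"rz":0},{"gripper":0.15,"dx":0,"dy":0,"dz":0.06,"rx":0,"ry":0,"rz":0},{"gripper":0.1,"dx":0.01,"dy":-0.04,"dz":0.09,"rx":0,"ry":0,"rz":0},{"gripper":0.1,"dx":0.01,"dy":-0.08,"dz":0.1,"rx":0,"ry":0,"rz":0},{"gripper":0.1,"dx":0.01,"dy":-0.08,"dz":0.1,"rx":0,"ry":0,"rz":0}]' 20
python3 look.py pics/w15.png .439 .0618 .054:26 .02:42
```

```text
t: 21.75
eef_pos: [0.4491, -0.0238, 0.1448]
tool_rot: [0.102, 0.701, 0.099, -0.699]
contact_force: [-0.1, 1.2, 0.1]
gripper_width: 0.897
21.8 [ 0.44850935 -0.02098592  0.14402458] [ 0.14 -0.01  0.29]
0.054 3711 bbox mid [0.4383 0.0608 0.0533] ext [0.0491 0.0488 0.0053] circ 437.8 61.2 26.4
0.02 3233 bbox mid [0.4414 0.0612 0.0198] ext [0.077  0.0806 0.0065] circ 438.9 61.6 42.2
```

View pics/w15.png

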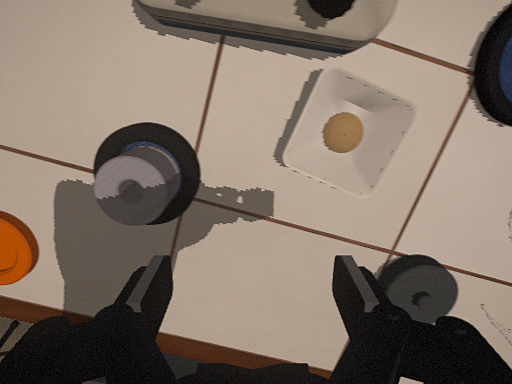

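Body is home at (140,185) (top 0.054). The boat (345,130) is untouched and the base stands at (420,290). Next, the base.

```bash

python3 -m jog '[{"gripper":0,"dx":0,"dy":-0.04,"dz":0,"rx":0,"ry":0,"rz":0},{"gripper":0,"dx":-0.01,"dy":-0.085,"dz":0,"rx":0,"ry":0,"rz":0},{"gripper":0,"dx":-0.025,"dy":-0.13,"dz":0,"rx":0,"ry":0,"rz":0},{"gripper":0,"dx":-0.045,"dy":-0.17,"dz":-0.02,"rx":0,"ry":0,"rz":0},{"gripper":0,"dx":-0.0505,"dy":-0.184,"dz":-0.05,"rx":0,"ry":0,"rz":0},{"gripper":0,"dx":-0.0505,"dy":-0.184,"dz":-0.05,"rx":0,"ry":0,"rz":0},{"gripper":0,"dx":-0.0505,"dy":-0.184,"dz":-0.05,"rx":0,"ry":0,"rz":0},{"gripper":0,"dx":-0.0505,"dy":-0.184,"dz":-0.05,"rx":0,"ry":0,"rz":0}]' 60
python3 look.py pics/w16.png .3975 -.2022 .022:34 .03:8
python3 tips.py
```

```text
t: 22.6
eef_pos: [0.3992, -0.2003, 0.0942]
tool_rot: [0.105, 0.7, 0.105, -0.699]
contact_force: [0.2, -0.6, 0.3]
gripper_width: 0.997
22.65 [ 0.3992121  -0.20053001  0.09435006] [0.6  0.65 1.26]
0.022 7082 bbox mid [ 0.3983 -0.2019  0.022 ] ext [0.0637 0.0632 0.0039] circ 397.3 -202.6 34.4
0.03 416 bbox mid [ 0.3976 -0.202   0.0292] ext [0.0143 0.014  0.0051] circ 397.4 -202.3 7.8
jaw axis [ 0.292 -0.956  0.001] x [ 0.002 -0.    -1.   ] w 1.003
L 3465 x pct [-0.021  -0.003   0.0027  0.0057] y [-0.0565 -0.0553 -0.0439 -0.0421 -0.0395]
R 3534 x pct [-0.0213 -0.0031  0.0025  0.0061] y [0.0399 0.0425 0.0443 0.0556 0.057 ]
```

```bash

python3 -m jog '[{"gripper":0,"dx":-0.0015,"dy":-0.0018,"dz":-0.02,"rx":0,"ry":0,"rz":0},{"gripper":0,"dx":-0.0015,"dy":-0.0018,"dz":-0.045,"rx":0,"ry":0,"rz":0},{"gripper":0,"dx":-0.0015,"dy":-0.0018,"dz":-0.065,"rx":0,"ry":0,"rz":0},{"gripper":0,"dx":-0.0015,"dy":-0.0018,"dz":-0.0725,"rx":0,"ry":0,"rz":0},{"gripper":0,"dx":-0.0015,"dy":-0.0018,"dz":-0.0725,"rx":0,"ry":0,"rz":0},{"gripper":1,"dx":-0.0015,"dy":-0.0018,"dz":-0.0725,"rx":0,"ry":0,"rz":0},{"gripper":1,"dx":-0.0015,"dy":-0.0018,"dz":-0.0725,"rx":0,"ry":0,"rz":0},{"gripper":1,"dx":-0.0015,"dy":-0.0018,"dz":-0.0725,"rx":0,"ry":0,"rz":0},{"gripper":1,"dx":-0.0015,"dy":-0.0018,"dz":-0.0725,"rx":0,"ry":0,"rz":0}]' 80
python3 -m jog '[{"gripper":1,"dx":0,"dy":0,"dz":0.005,"rx":0,"ry":0,"rz":0},{"gripper":1,"dx":0,"dy":0,"dz":0.02,"rx":0,"ry":0,"rz":0},{"gripper":1,"dx":0,"dy":0,"dz":0.05,"rx":0,"ry":0,"rz":0},{"gripper":1,"dx":0.02,"dy":0,"dz":0.08,"rx":0,"ry":0,"rz":0},{"gripper":1,"dx":0.06,"dy":0,"dz":0.08,"rx":0,"ry":0,"rz":0},{"gripper":1,"dx":0.1,"dy":0,"dz":0.08,"rx":0,"ry":0,"rz":0},{"gripper":1,"dx":0.12,"dy":0,"dz":0.08,"rx":0,"ry":0,"rz":0},{"gripper":1,"dx":0.12,"dy":0,"dz":0.08,"rx":0,"ry":0,"rz":0},{"gripper":1,"dx":0.12,"dy":0,"dz":0.08,"rx":0,"ry":0,"rz":0}]'
python3 look.py pics/w17.png .611 -.21 .014:50
python3 ht.py 0 .034
```

```text
t: 23.6
eef_pos: [0.3968, -0.2036, 0.0226]
tool_rot: [0.104, 0.7, 0.103, -0.699]
contact_force: [-2.7, 3.1, 13.9]
gripper_width: 0.767
t: 24.5
eef_pos: [0.5153, -0.2038, 0.1008]
tool_rot: [-0.103, -0.699, -0.104, 0.7]
contact_force: [-1.0, 0.8, -3.3]
gripper_width: 0.76
24.55 [ 0.51448464 -0.20397617  0.10060262] [-0.29 -0.19 -4.41]
0.014 9121 bbox mid [ 0.6087 -0.2095  0.0133] ext [0.0918 0.0954 0.0054] circ 610.4 -210.0 50.1
14583 held top z 0.1003 bbox [ 0.5168 -0.2037  0.1006] [0.063  0.0637 0.0052] [ 516.2 -203.6] tcp [ 0.5143 -0.2041  0.1006]
```

View pics/w17.png

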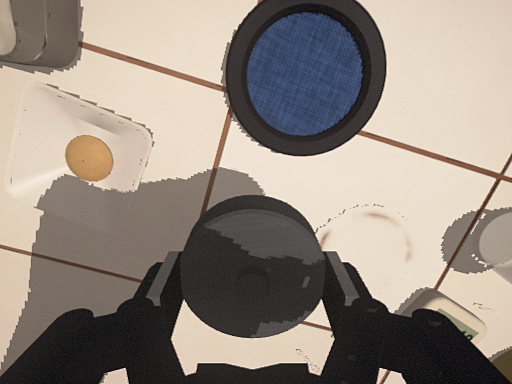

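Base held at (255,275), holder at (307,75), world (0.6104, -0.2100).

```bash

python3 -m jog '[{"gripper":1,"dx":0.03,"dy":-0.002,"dz":0,"rx":0,"ry":0,"rz":0},{"gripper":1,"dx":0.065,"dy":-0.006,"dz":0,"rx":0,"ry":0,"rz":0},{"gripper":1,"dx":0.09,"dy":-0.006,"dz":0,"rx":0,"ry":0,"rz":0},{"gripper":1,"dx":0.094,"dy":-0.006,"dz":-0.02,"rx":0,"ry":0,"rz":0},{"gripper":1,"dx":0.094,"dy":-0.006,"dz":-0.04,"rx":0,"ry":0,"rz":0},{"gripper":1,"dx":0.094,"dy":-0.006,"dz":-0.04,"rx":0,"ry":0,"rz":0},{"gripper":1,"dx":0.094,"dy":-0.006,"dz":-0.04,"rx":0,"ry":0,"rz":0},{"gripper":1,"dx":0.094,"dy":-0.006,"dz":-0.04,"rx":0,"ry":0,"rz":0}]'
cat > base.py <<'E'
from h import *
c=read_camera("wrist");P=cloud(c);e=np.array(get_obs()["eef_pos"]);d=P-e
rr=np.hypot(d[...,0],d[...,1])
q=P[(abs(d[...,2]+.0006)<.004)&(rr<.036)&(rr>.012)]
A=np.c_[q[:,:2]-e[:2],np.ones(len(q))];s=np.linalg.lstsq(A,q[:,2],rcond=None)[0]
print("tilt",s[:2],"top z",s[2],cv2.minEnclosingCircle(q[:,:2].astype(np.float32)*1000))
q=P[(d[...,2]>.0055)&(d[...,2]<.012)&(rr<.015)]
print("spigot",len(q),cv2.minEnclosingCircle(q[:,:2].astype(np.float32)*1000),e)
E
python3 base.py; python3 look.py pics/w18.png .6104 -.21 .014:50
```

```text
t: 25.4
eef_pos: [0.6102, -0.2103, 0.062]
tool_rot: [0.104, 0.7, 0.103, -0.699]
contact_force: [0.1, -0.7, -3.0]
gripper_width: 0.763
tilt [-0.00533433 -0.00255598] top z 0.061640683535653135 ((611.8181762695312, -209.86122131347656), 35.552982330322266)
spigot 811 ((611.5623779296875, -210.3320770263672), 7.8725905418396) [ 0.61038675 -0.21028249  0.06217447]
25.5 [ 0.61044425 -0.21024911  0.06215092] [-0.67 -0.28 -3.71]
0.014 5771 bbox mid [ 0.6251 -0.2089  0.0134] ext [0.0688 0.0947 0.0049] circ 610.4 -209.8 50.1
```

```bash

python3 -m jog '[{"gripper":1,"dx":-0.001,"dy":0.0005,"dz":-0.006,"rx":0,"ry":0,"rz":0},{"gripper":1,"dx":-0.001,"dy":0.0005,"dz":-0.013,"rx":0,"ry":0,"rz":0},{"gripper":1,"dx":-0.001,"dy":0.0005,"dz":-0.019,"rx":0,"ry":0,"rz":0},{"gripper":1,"dx":-0.001,"dy":0.0005,"dz":-0.024,"rx":0,"ry":0,"rz":0},{"gripper":1,"dx":-0.001,"dy":0.0005,"dz":-0.028,"rx":0,"ry":0,"rz":0},{"gripper":1,"dx":-0.001,"dy":0.0005,"dz":-0.03,"rx":0,"ry":0,"rz":0},{"gripper":1,"dx":-0.001,"dy":0.0005,"dz":-0.03,"rx":0,"ry":0,"rz":0},{"gripper":1,"dx":-0.001,"dy":0.0005,"dz":-0.03,"rx":0,"ry":0,"rz":0}]'
python3 base.py
```

```text
t: 26.3
eef_pos: [0.6091, -0.2094, 0.0309]
tool_rot: [0.104, 0.7, 0.103, -0.699]
contact_force: [0.1, 0.6, -3.4]
gripper_width: 0.76
tilt [-0.00693125 -0.00191477] top z 0.030523631394648774 ((610.7015991210938, -208.97967529296875), 35.535282135009766)
spigot 817 ((610.3455810546875, -209.38279724121094), 7.7550153732299805) [ 0.60919188 -0.20942943  0.03102995]
```

Underside at 0.0085, 1.5 mm to go.

```bash

python3 -m jog '[{"gripper":1,"dx":0,"dy":-0.0005,"dz":-0.0005,"rx":0,"ry":0,"rz":0},{"gripper":1,"dx":0,"dy":-0.0005,"dz":-0.001,"rx":0,"ry":0,"rz":0},{"gripper":1,"dx":0,"dy":-0.0005,"dz":-0.0015,"rx":0,"ry":0,"rz":0},{"gripper":1,"dx":0,"dy":-0.0005,"dz":-0.0015,"rx":0,"ry":0,"rz":0},{"gripper":1,"dx":0,"dy":-0.0005,"dz":-0.0015,"rx":0,"ry":0,"rz":0}]'
```

```text
t: 26.85
eef_pos: [0.6091, -0.21, 0.0298]
tool_rot: [0.104, 0.7, 0.103, -0.699]
contact_force: [-1.7, -1.3, 3.8]
gripper_width: 0.76
```

```bash

python3 -m jog '[{"gripper":0,"dx":0,"dy":0,"dz":0,"rx":0,"ry":0,"rz":0},{"gripper":0,"dx":0,"dy":0,"dz":0,"rx":0,"ry":0,"rz":0},{"gripper":0,"dx":0,"dy":0,"dz":0,"rx":0,"ry":0,"rz":0},{"gripper":0,"dx":0,"dy":0,"dz":0.02,"rx":0,"ry":0,"rz":0},{"gripper":0,"dx":0,"dy":0,"dz":0.06,"rx":0,"ry":0,"rz":0},{"gripper":0,"dx":-0.02,"dy":0,"dz":0.1,"rx":0,"ry":0,"rz":0},{"gripper":0,"dx":-0.06,"dy":0,"dz":0.13,"rx":0,"ry":0,"rz":0},{"gripper":0,"dx":-0.1,"dy":0,"dz":0.15,"rx":0,"ry":0,"rz":0},{"gripper":0,"dx":-0.1,"dy":0,"dz":0.15,"rx":0,"ry":0,"rz":0},{"gripper":0,"dx":-0.1,"dy":0,"dz":0.15,"rx":0,"ry":0,"rz":0}]' 20
python3 look.py pics/w19.png .6104 -.21 .029:34 .037:8 .014:50
python3 - <<'E'
from h import *
c=read_camera("top");P=cloud(c);v=P.reshape(-1,3);v=v[~np.isnan(v[:,0])]
for n,x,y,h in [("plunger",.405,.279,.066),("ring",.578,.227,.024),("body",.436,.06,.054),("boat",.513,-.086,.02)]:
    q=v[(abs(v[:,2]-h)<.006)&(np.hypot(v[:,0]-x,v[:,1]-y)<(.065 if n=="boat" else .04))];print(n,len(q),np.round(np.median(q,0),4),np.round((q.max(0)+q.min(0))/2,4))
w=cv2.resize(cv2.imread("pics/w19.png"),(400,300));a=c["pixels"][130:270,130:390]
cv2.imwrite("pics/fin.png",np.vstack([cv2.resize(a,(560,300),interpolation=3),np.hstack([w,np.zeros((300,160,3),np.uint8)])]))
E
```

```text
t: 27.85
eef_pos: [0.5089, -0.2104, 0.1802]
tool_rot: [0.104, 0.7, 0.103, -0.699]
contact_force: [0.4, -0.0, -0.8]
gripper_width: 0.999
27.9 [ 0.5095448  -0.2099997   0.17957491] [-0.4  -0.16 -0.51]
0.029 5702 bbox mid [ 0.6101 -0.2099  0.0293] ext [0.0632 0.0633 0.0037] circ 610.1 -210.1 34.0
0.037 316 bbox mid [ 0.6099 -0.2101  0.0369] ext [0.0141 0.0141 0.0042] circ 609.9 -210.0 7.5
0.014 5317 bbox mid [ 0.6105 -0.2096  0.0136] ext [0.0955 0.0956 0.005 ] circ 610.5 -209.9 50.2
plunger 51 [0.4065 0.2788 0.065 ] [0.4051 0.2786 0.0662]
ring 84 [0.5792 0.2262 0.0231] [0.5846 0.22   0.0232]
body 175 [0.434  0.0599 0.0525] [0.435 0.061 0.054]
boat 185 [ 0.519 -0.084  0.018] [ 0.5214 -0.0859  0.02  ]
```

View pics/fin.png

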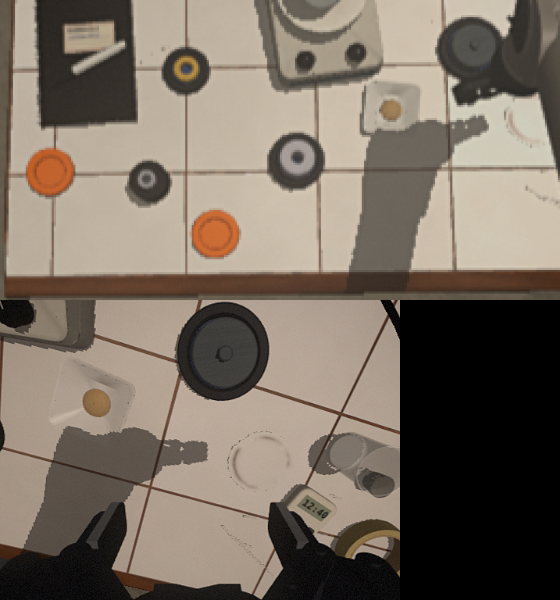

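All four parts are seated: plunger (150,182), ring (186,68), body (297,158) and base (470,47), with the boat (390,105) where it was. Handing in.

```bash
python3 -c "
from station import *
print(hand_in(), get_obs()['t'])"
```

```text
the job is handed in; nothing more can be done
the job is handed in; nothing more can be done
```

I took the die apart from the top down, put all four parts in their black holders and handed the job in. The clock stood at about 28 s of the 128 s allowed. No verdict is reported, so what follows is from my own last checks.

| Part | Distance from holder axis | Top height measured | Top height when home |
|---|---|---|---|
| Plunger | about 1.4 mm | about 65–66 mm | 66 mm |
| Stop ring | about 1.3 mm | 24 mm | 24 mm |
| Die body | about 1.2 mm | 53–54 mm | 54 mm |
| Base | about 0.5 mm | 29 mm | 29 mm |

- **Setting down:** I lowered the body and base in sub-millimetre steps at the end. The wrist force stayed below 10 N in the readings at touchdown, and I released each part only once the holder was carrying it.
- **Upright and clear:** Level tops at full height show all four upright and seated. The gripper ended open and clear of everything.
- **Weighing boat:** Nothing touched it, and it looks unmoved in the last picture. My last depth estimate came out 8 mm off the first one in x. That check was rough: it used a different height band and search window, and the arm's shadow lay across the boat. I didn't measure it again.
- **Other disagreements:** The top camera placed things about 3–4 mm lower in x than the wrist camera. I used the wrist camera for every fit. The first move was refused because its rows left out keys; nothing moved.

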